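# Change the filler's wine feed over at the valve manifold

## Robot

A 7-joint arm with a two-finger parallel gripper is mounted at the origin on the work surface. World frame = base frame: x ahead of the robot, y to its left, z up, the work surface at z = 0. Lengths are in m, angles in degrees, forces in N, time in s.
With the tool pointing down it reaches from about 0.425 to 0.875 m from the base axis. Payload 4.7 kg.
Tool frame: the origin (TCP) lies at the very end of the fingers, on their centre line; the grasp point (between the pads) lies 19 mm behind it; z points along the fingers, y is the line along which they close (so a half turn about z gives the same grasp; the last joint's range is limited). The gripper opens to 87 mm and grips with 3 to 60 N. Pads are 19 mm wide; open, the fingers measure 117 mm over their backs; the gripper's body (75 mm by 190 mm) begins 51 mm behind the grasp point.
Start: joints at [73.574, 18.392, -4.016, 83.108, 1.295, 78.541, -3.26], TCP at [0.193, -0.621, 0.223] pointing down, gripper open.
Joint ranges: [-163.93, 163.93], [-17.29, 119.83], [-79.2, 71.16], [3.27, 140.29], [-89.18, 269.18], [5.43, 117.66], [-154.24, 154.24]. Speed limits (degrees/s): [147.25, 147.25, 180, 180, 180, 180, 180].

## Interface

Orientations are given as [roll, pitch, yaw] about the fixed x, y, z axes, in that order (R = Rz(yaw) Ry(pitch) Rx(roll)).
In Python, from cell import get_obs, cams, ticket, finder gives the robot as it stands.
- The arm moves only by the shell command python3 -m creep 'ROWS' [FORCE]. ROWS is text: rows parted by semicolons, each of 5 numbers parted by spaces: the shift along the world's x, y, z in m, then the turn about the world's z in degrees, then the finger opening in m, from 0 to 0.087. A call has 1 to 8 rows; each row shifts and turns the commanded pose from where the row before left it; what a row does not reach is not made up. A row lasts 1/8 s, in which the tool goes at most 62.5 mm and 10.7 degrees, less where a joint would pass 70% of its speed; a pose out of reach is approached as far as the arm can. A call with a gripper value outside its range is refused whole. The fingers move at their own pace and stop on an object; FORCE is the grip in N (left out, the last holds). Time passes only in rows, so rows that do not move let the fingers close. It gives the time, the measured TCP pose, the force, the opening and the grip force at its end, in the units of the state.
- get_obs(): the state, without advancing time (a new reading comes with each control period).
- cams.read_camera(name): name is "scene" or "top" or "wrist"; returns the picture (384x512x3 uint8, red, green, blue); there is no depth.
- cams.calibration(name): a dict with "fx", "fy", "cx", "cy" (pixels), "extrinsics" (4x4, takes a point from world to camera coordinates). Camera axes: x right, y down, z forward; pixel columns grow to the right and rows downward; lengths in m; the calibration is good to about 2 mm. A picture is of the moment at which its call begins: read the wrist's pose just before it. calibration takes no time and is no camera call; for the wrist camera it gives the pose at the moment of the call.
- ticket.sign_off(): hands the job in; it is judged then, once.
Trained networks look in the newest picture that a camera, given by its name, has taken for a name from the list of things; names that differ only in an ending like _2 or _b are one class to them, and where a whole thing is asked for, a point or a joint stands for the part that bears it (a point fixed in the world has none). Each returns a list of dicts, best first, with "p" (0 to 1); they miss things now and then, are a little off and sometimes report something else, mostly with a low value. They report only what shows in the picture. A call takes as long as a camera call.
- finder.masks_of(name, camera): "mask" (384x512 bool, what is visible of it) and "xy" ([column, row] in pixels, amid what is visible of it).
- finder.tip_of(name, camera): "xy" ([column, row] in pixels: a listed point, or the origin of a listed thing).
The state is a dict: "time_s": time; "qpos": joint angles; "joint_velocities": joint speeds; "effort": joint torques, N m; "tool_pos": TCP position; "tool_rot": TCP orientation; "force": force on the tool from outside, world axes, zero at the start; "wrist_torque": the same for the moment, N m; "grip_width": finger opening in m; "grasp_force": force on a finger pad.
Only numpy, scipy, OpenCV 4.12 (cv2) and the standard library are available. Lean on these libraries where they do the work, as an engineer would, in place of code of your own. Each camera call takes 0.05 s, during which the arm holds its last target. There are 200 camera calls.

## Task

Change the bottling feed over to the other wine: with a fingertip, push the lever of the valve that is open round until that valve is fully shut, and only then push the lever of the other valve to half open, midway between across and along its pipe. Both valves must never be open together. Push each lever from one side at a time, without pinching or gripping it, and leave the loose things round about where they stand.

Things in the scene. Friction and masses are not known exactly. Their poses are not given: they have to be found in the camera images.
- manifold: stainless changeover manifold fixed to the bench: a 28 mm pipe (axis 90 mm up) along its y, with a riser at each end (y = -265, +265 mm), a valve at y = -130 and one at y = +130 mm, and a tee midway. Clamps reach 118 mm up. Origin on the bench under the tee, x away from the robot, z up. A shut valve's lever points to this -x, an open valve's to this -y.
- gauge (a point): top of the manifold's pressure gauge (68 mm dial) on the outlet pipe, which runs from the tee to the manifold's +x; the highest part of the manifold, about 195 mm above the bench. A small sample tap, 115 mm high, sticks out 60 mm to the front of the tee.
- running_lever (a joint): lever angle of the valve that is open at the start (by 57 to 90 degrees), either the left or the right one. 0 = shut (lever square across the pipe, on its stop); 1.571 = fully open (along the pipe, on its other stop); halfway = 0.785. Vertical axis; opens anticlockwise, shuts clockwise seen from above. Stays where it is left (no spring); turning takes about 0.6 N m (6 N at 100 mm).
- running_axis (a point): same valve: point on the lever's turning axis at mid-height of the lever's sleeve, 166 mm above the bench. The lever lies along this frame's -x; z is up. Valve neck below it: 24 mm across, 50 mm square body up to 126 mm above the bench.
- running_tip (a point): same valve: centre of the lever's free end, 135 mm from the axis. The black sleeve is 24 mm wide, 16 mm tall (158 to 174 mm above the bench) and runs from 36 to 135 mm from the axis. Fingers have free space under it down to 130 mm above the bench.
- running_shut_flank: same valve: the half of the sleeve on the side that is pushed to shut the valve (towards -y of the axis frame; its face is 12 mm from the lever's centre line). Frame as the axis point.
- running_open_flank: same valve: the half of the sleeve on the side that is pushed to open the valve (towards +y of the axis frame; its face is 12 mm from the lever's centre line). Frame as the axis point.
- standby_lever (a joint): lever angle of the valve that is shut at the start, the other of the two; it looks just the same. 0 = shut (lever square across the pipe, on its stop); 1.571 = fully open (along the pipe, on its other stop); halfway = 0.785. Vertical axis; opens anticlockwise, shuts clockwise seen from above. Stays where it is left (no spring); turning takes about 0.6 N m (6 N at 100 mm).
- standby_axis (a point): same valve: point on the lever's turning axis at mid-height of the lever's sleeve, 166 mm above the bench. The lever lies along this frame's -x; z is up. Valve neck below it: 24 mm across, 50 mm square body up to 126 mm above the bench.
- standby_tip (a point): same valve: centre of the lever's free end, 135 mm from the axis. The black sleeve is 24 mm wide, 16 mm tall (158 to 174 mm above the bench) and runs from 36 to 135 mm from the axis. Fingers have free space under it down to 130 mm above the bench.
- standby_shut_flank: same valve: the half of the sleeve on the side that is pushed to shut the valve (towards -y of the axis frame; its face is 12 mm from the lever's centre line). Frame as the axis point.
- standby_open_flank: same valve: the half of the sleeve on the side that is pushed to open the valve (towards +y of the axis frame; its face is 12 mm from the lever's centre line). Frame as the axis point.
- tasting_cup: loose steel cup, 66 mm across, 60 mm high, under the sample tap in front of the tee; bystander. Origin: centre of its underside.
- spare_clamp: loose spare pipe clamp lying flat, ring 51 mm across, 16 mm high, with a wing nut 61 mm out on its -x side, in front of the manifold; bystander. Origin: ring centre, underside.
- spanner: loose open-ended spanner lying flat in front of the manifold, about 180 mm long, under 20 mm high; bystander. Origin: underside.
- end_cap: loose steel blanking cap, 51 mm across, 14 mm high, in front of the manifold; bystander. Origin: centre of its underside.
- label_roll: loose roll of labels standing on end, 150 mm across, 95 mm high, left of the manifold; bystander. Origin: centre of its underside.
- bottle_a: loose wine bottle with label, 74 mm across, 300 mm high, standing to the right of the manifold; bystander. Origin: centre of its underside.
- bottle_b: loose wine bottle without label, 74 mm across, 300 mm high, standing to the right of the manifold; bystander. Origin: centre of its underside.

How it is judged:
By the outcome, as a careful person would: the job done as asked, in the order asked, and still so for the second after the job is handed in, with the robot touching nothing.
It also fails if it takes over 54 s, if anything falls off the work surface, if the arm or the gripper's body presses on something with over 40 N, if the wrist force passes 120 N, or if a joint passes its speed limit or range.

## Working session

There is one attempt and no reset: what is moved stays moved. The work goes in short steps, Python scripts to look and compute and a shell command to move; the robot and the scene stay as the last step left them, time stands still between calls to the robot, and variables do not carry over. Pictures are saved under pics/ and viewed, at most 10 in all, crops included, and the job is handed in when it is done.

```bash
mkdir -p pics; ls
cat > h.py <<'E'
import numpy as np, cv2
from cell import get_obs, cams, ticket, finder
def ray(c,xy):
    k=cams.calibration(c);E=np.array(k["extrinsics"]);R=E[:3,:3];o=-R.T@E[:3,3]
    d=R.T@np.array([(xy[0]-k["cx"])/k["fx"],(xy[1]-k["cy"])/k["fy"],1]);return o,d
def onz(c,xy,z):
    o,d=ray(c,xy);return o+d*(z-o[2])/d[2]
E
python3 - <<'E'
from h import *
o=get_obs();print(o["time_s"],o["tool_pos"],o["tool_rot"],o["grip_width"])
P=[]
for c in("top","scene"):
    im=cams.read_camera(c);P.append(im[:,:,::-1])
    cv2.imwrite(f"pics/{c}0.png",P[-1])
    for n,z in(("running_axis",.166),("running_tip",.166),("standby_axis",.166),("standby_tip",.166),("gauge",.195),("manifold",0)):
        for r in finder.tip_of(n,c)[:2]: print(c,n,round(r["p"],2),np.round(r["xy"]),np.round(onz(c,r["xy"],z),3))
E
```

```text
pics
0.0 [ 0.19236832 -0.62029017  0.22144684] [-1.79889468e+02  5.75147813e-03  1.72366066e+01] 0.08717180227312835
top running_axis 0.86 [176. 181.] [0.557 0.205 0.166]
top running_tip 0.76 [228. 179.] [0.56  0.052 0.166]
top standby_axis 0.55 [266. 160.] [ 0.614 -0.058  0.166]
top standby_tip 0.64 [276. 204.] [ 0.484 -0.084  0.166]
top gauge 0.74 [209. 125.] [0.714 0.104 0.195]
top manifold 0.58 [221. 178.] [0.586 0.085 0.   ]
scene running_axis 0.65 [318. 175.] [0.555 0.212 0.166]
scene running_axis 0.5 [137. 208.] [ 0.528 -0.461  0.166]
scene running_tip 0.71 [281. 186.] [0.568 0.064 0.166]
scene standby_axis 0.68 [256. 201.] [ 0.609 -0.042  0.166]
scene standby_tip 0.69 [238. 180.] [ 0.5   -0.082  0.166]
scene gauge 0.72 [303. 216.] [0.72  0.1   0.195]
scene gauge 0.2 [284. 209.] [0.678 0.044 0.195]
scene manifold 0.63 [284. 210.] [0.585 0.08  0.   ]
```

View pics/top0.png

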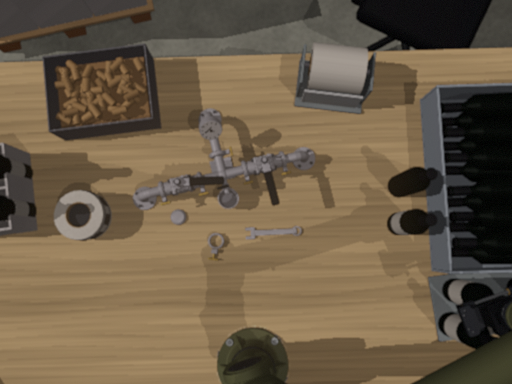

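View pics/scene0.png

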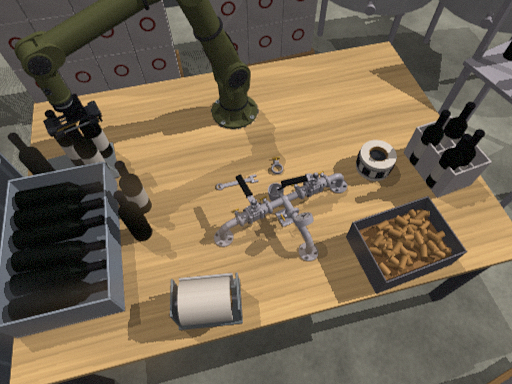

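The left valve runs: its lever lies along the pipe, axis about (176,181), tip about (228,179). The right lever points at the robot, axis (266,160), tip (276,204). The bottles on the right are clear of the work but 300 mm high. I'll fit the manifold pose and the lever angle to both views.

```bash
cat > fit.py <<'E'
from h import *
from scipy.optimize import least_squares
def pts(p):
    x,y,w,a,b=p
    R=np.array([[np.cos(w),-np.sin(w)],[np.sin(w),np.cos(w)]]);f=lambda q,z:np.r_[np.array([x,y])+R@q,z]
    L=lambda s,t:np.array([0,s])+.135*np.array([-np.cos(t),-np.sin(t)])
    return dict(running_axis=f([0,.13],.166),standby_axis=f([0,-.13],.166),running_tip=f(L(.13,a),.166),standby_tip=f(L(-.13,b),.166),manifold=f([0,0],0))
def fit(cs,p0=(.585,.075,.2,1.4,0)):
    D=[]
    for c in cs:
        cams.read_camera(c);k=cams.calibration(c)
        for n in pts(p0):
            for r in finder.tip_of(n,c)[:1]:
                if r["p"]>.3:D.append((c,n,np.array(r["xy"]),k))
    def res(p):
        q=pts(p);o=[]
        for c,n,xy,k in D:
            v=np.array(k["extrinsics"])@np.r_[q[n],1];o+=list(np.array([k["fx"]*v[0]/v[2]+k["cx"],k["fy"]*v[1]/v[2]+k["cy"]])-xy)
        return np.array(o)
    s=least_squares(res,p0,loss="soft_l1");r=res(s.x).reshape(-1,2)
    for d,e in zip(D,r):print(d[0],d[1],np.round(e,1))
    print("pose",np.round(s.x[:2],4),"yaw,run,stby deg",np.round(np.degrees(s.x[2:]),1))
    for n,v in pts(s.x).items():print(n,np.round(v,3))
    return s.x
E
python3 -c "
from fit import *
fit(['top','scene'])"
python3 -m creep '0 0 0.06 0 0.0;0 0 0.06 0 0.0;0 0 0.06 0 0.0;0 0 0.05 0 0'
```

```text
top running_axis [-0.9  0.1]
top standby_axis [-0.   0.5]
top running_tip [-3.5 -0.8]
top standby_tip [-0.5 -2.1]
top manifold [-0.5 -0.6]
scene running_axis [-6.2  0.7]
scene standby_axis [-0.6  1.2]
scene running_tip [-0.7 -2. ]
scene standby_tip [-1.  -3.5]
scene manifold [-1.9 -1.2]
pose [0.5816 0.0737] yaw,run,stby deg [14.5 80.3 -0.6]
running_axis [0.549 0.2   0.166]
standby_axis [ 0.614 -0.052  0.166]
running_tip [0.56  0.065 0.166]
standby_tip [ 0.483 -0.085  0.166]
manifold [0.582 0.074 0.   ]
time_s: 1.8
tool_pos: [0.1925, -0.6207, 0.4556]
tool_rot: [179.9, -0.0, 17.2]
force: [0.2, -1.1, 0.5]
grip_width: 0.0551
grasp_force: 0.0
```

```bash
python3 -m creep '.025 .055 0 0 0;.025 .055 0 0 0;.025 .055 0 0 0;.025 .055 0 0 0;.025 .055 0 0 0;.025 .055 0 0 0;.025 .055 0 0 0;.025 .055 0 0 0' && python3 -c "
from h import *
print(get_obs()['qpos'])"
python3 -m creep '.025 .055 0 0 0;.025 .055 0 0 0;.025 .055 0 0 0;.015 .055 0 0 0;0 0 0 0 0;0 0 0 0 0'; python3 -c "
from fit import *
print(get_obs()['qpos'],get_obs()['tool_pos'],get_obs()['tool_rot'])
cv2.imwrite('pics/w1.png',cams.read_camera('wrist')[:,:,::-1])
fit(['wrist'],(.582,.074,.22,1.4,0));fit(['top','scene','wrist'])"
```

```text
time_s: 2.8
tool_pos: [0.3931, -0.1788, 0.4529]
tool_rot: [179.9, -0.0, 17.2]
force: [0.5, 0.1, -0.0]
grip_width: 0.0006
grasp_force: 0.0
[ 51.38408972  -8.6345216  -25.60154143  85.52007748  -3.76567224
 102.1839449  -47.53321953]
time_s: 3.55
tool_pos: [0.4825, 0.0386, 0.4526]
tool_rot: [180.0, 0.0, 17.2]
force: [0.2, 0.0, -0.2]
grip_width: 0.0002
grasp_force: 0.0
[ 39.01218937  -1.29663069 -45.14540803  79.22807019  -0.8934366
 101.69791816 -79.07840674] [0.48248727 0.03864042 0.4525783 ] [1.79959024e+02 2.10495205e-02 1.72284280e+01]
wrist running_axis [ 3.2 -0.3]
wrist standby_axis [-0.1 -1.9]
wrist running_tip [-0.2 -0.1]
wrist standby_tip [-0.   0.8]
wrist manifold [-2.3  2. ]
pose [0.5837 0.0752] yaw,run,stby deg [11.9 78.3  1.4]
running_axis [0.557 0.202 0.166]
standby_axis [ 0.61  -0.052  0.166]
running_tip [0.557 0.067 0.166]
standby_tip [ 0.479 -0.083  0.166]
manifold [0.584 0.075 0.   ]
top running_axis [-1.5  0.7]
top standby_axis [ 0.2 -1.1]
top standby_tip [ 1. -0.]
scene running_axis [-0.9  0.4]
scene standby_axis [-0.8 -1.6]
scene running_tip [ 0.2 -1.3]
scene standby_tip [ 0.7 -2.1]
scene manifold [-1.8 -1.2]
wrist running_axis [-0.3 -0.1]
wrist standby_axis [0.4 1.2]
wrist running_tip [ 0.8 -0. ]
wrist standby_tip [ 0.1 -3.9]
wrist manifold [-4.7 -1.9]
pose [0.5879 0.0763] yaw,run,stby deg [12.1 76.5 -0.5]
running_axis [0.561 0.203 0.166]
standby_axis [ 0.615 -0.051  0.166]
running_tip [0.557 0.068 0.166]
standby_tip [ 0.483 -0.078  0.166]
manifold [0.588 0.076 0.   ]
```

View pics/w1.png

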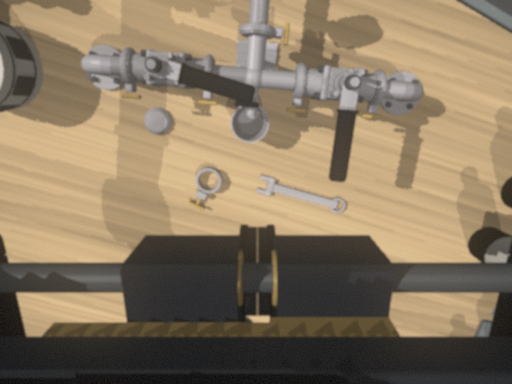

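The wrist view agrees. The running lever goes from (157,66) to (250,95) and the standby lever from (350,85) to (340,178). I'll turn the tool so a closed finger's back faces the lever, then come down on the pipe side of it.

```bash
python3 -m creep '.018 .009 0 10.3 0;.018 .009 0 10.3 0;.018 .009 0 10.3 0;.018 .009 0 10.3 0;.018 .009 0 10.3 0;.018 .009 0 10.3 0;.0185 .0095 0 10 0;0 0 0 0 0' && python3 -m creep '0 0 -.05 0 0;0 0 -.05 0 0;0 0 -.05 0 0;0 0 0 0 0;0 0 0 0 0'; python3 -c "
from fit import *
print(get_obs()['qpos'])
cv2.imwrite('pics/w2.png',cams.read_camera('wrist')[:,:,::-1])
fit(['top','scene'],(.586,.075,.21,1.35,0))"
```

```text
time_s: 5.8
tool_pos: [0.6097, 0.1032, 0.4512]
tool_rot: [-179.9, -0.1, 89.0]
force: [0.2, -0.6, 0.4]
grip_width: 0.0002
grasp_force: 0.0
time_s: 6.42
tool_pos: [0.6097, 0.1026, 0.3051]
tool_rot: [179.8, -0.0, 88.9]
force: [-0.0, 1.1, 1.4]
grip_width: 0.0004
grasp_force: 0.0
[ 30.21767618  20.86171634 -55.79958887  79.04561263  17.18652367
  88.75448279 -25.17087336]
top running_axis [ 2.2 -0.3]
top standby_axis [-0.2  2.9]
top running_tip [-54.5 -33.4]
top standby_tip [-0.4 -0.9]
scene standby_axis [17.8 24.7]
scene running_tip [ -1.4 -14.8]
scene standby_tip [-0.6 -0.6]
scene manifold [-4.3 -1.7]
pose [0.5835 0.0744] yaw,run,stby deg [13.5 52.1  3.5]
running_axis [0.553 0.201 0.166]
standby_axis [ 0.614 -0.052  0.166]
running_tip [0.498 0.078 0.166]
standby_tip [ 0.485 -0.092  0.166]
manifold [0.584 0.074 0.   ]
```

View pics/w2.png

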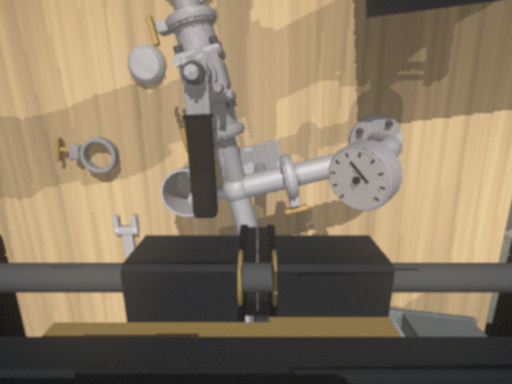

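The lever runs straight up the picture from (200,115) to (204,215), right edge at about column 216, with the finger to its right at 258. The gauge is at (365,175). I'll compute the world positions of these edges.

```bash
python3 -c "
from h import *
for p,z in(((216,200),.174),((212,117),.174),((188,117),.174),((203,215),.170),((195,70),.18),((365,175),.19),((330,175),.19)):print(p,np.round(onz('wrist',p,z),3))
print(finder.tip_of('running_tip','wrist')[:1],finder.tip_of('running_axis','wrist')[:1])"
```

```text
(216, 200) [0.569 0.087 0.174]
(212, 117) [0.57  0.164 0.174]
(188, 117) [0.549 0.164 0.174]
(203, 215) [0.555 0.071 0.17 ]
(195, 70) [0.559 0.203 0.18 ]
(365, 175) [0.704 0.113 0.19 ]
(330, 175) [0.673 0.113 0.19 ]
[{'xy': [203.7, 220.5], 'p': 0.69}] [{'xy': [190.9, 71.1], 'p': 0.97}]
```

```bash
python3 -m creep '0 0 -.05 0 0;0 0 -.05 0 0;0 0 -.03 0 0;0 0 -.023 0 0;0 0 0 0 0;0 0 0 0 0'
python3 - <<'E'
from h import *
C=np.array([.559,.203])
def f(t,d=.027,r=.1):
    t=np.radians(t);return C+r*np.array([np.cos(t),np.sin(t)])+d*np.array([-np.sin(t),np.cos(t)])
T=[-90.5,-98,-106,-114,-122,-130,-138,-146,-154,-160,-164,-168,-172]
p=np.array(get_obs()['tool_pos'])[:2]
for t in T:q=f(t);print(t,np.round(q,4),np.round(q-p,4));p=q
E
```

```text
time_s: 7.92
tool_pos: [0.6097, 0.103, 0.1507]
tool_rot: [179.9, -0.0, 89.0]
force: [-0.3, 0.3, -0.0]
grip_width: 0.0004
grasp_force: 0.0
-90.5 [0.5851 0.1028] [-0.0246 -0.0002]
-98 [0.5718 0.1002] [-0.0133 -0.0026]
-106 [0.5574 0.0994] [-0.0144 -0.0008]
-114 [0.543  0.1007] [-0.0144  0.0012]
-122 [0.5289 0.1039] [-0.0141  0.0032]
-130 [0.5154 0.109 ] [-0.0135  0.0052]
-138 [0.5028 0.116 ] [-0.0127  0.007 ]
-146 [0.4912 0.1247] [-0.0116  0.0087]
-154 [0.481  0.1349] [-0.0102  0.0102]
-160 [0.4743 0.1434] [-0.0067  0.0085]
-164 [0.4703 0.1495] [-0.0039  0.0061]
-168 [0.4668 0.1558] [-0.0035  0.0063]
-172 [0.4637 0.1623] [-0.0031  0.0065]
```

```bash
python3 -m creep '-.012 0 0 0 0;-.0125 0 0 0 0;-.0135 -.0025 0 -7.5 0;0 0 0 0 0'; python3 -m creep '-.0145 -.001 0 -8 0;-.0145 .001 0 -8 0;-.014 .003 0 -8 0;-.0135 .005 0 -8 0'
```

```text
time_s: 8.43
tool_pos: [0.5707, 0.1001, 0.1506]
tool_rot: [179.9, 0.1, 81.6]
force: [0.1, 0.3, 0.3]
grip_width: 0.0004
grasp_force: 0.3
time_s: 8.93
tool_pos: [0.5166, 0.107, 0.1507]
tool_rot: [179.7, -0.1, 49.3]
force: [5.6, -1.7, -0.7]
grip_width: 0.0004
grasp_force: 2.9
```

```bash
python3 -m creep '-.0125 .007 0 -8 0;-.0115 .0085 0 -8 0;-.010 .010 0 -8 0;-.007 .0085 0 -6 0;-.004 .006 0 -4 0;0 0 0 0 0'; python3 -m creep '-.0017 .003 0 -2 0;-.0017 .003 0 -2 0;0 0 0 0 0'
```

```text
time_s: 9.68
tool_pos: [0.4699, 0.1469, 0.1503]
tool_rot: [179.8, -0.0, 15.6]
force: [0.2, -4.3, 3.6]
grip_width: 0.0006
grasp_force: 2.5
time_s: 10.05
tool_pos: [0.4665, 0.1526, 0.1502]
tool_rot: [179.9, 0.0, 11.6]
force: [-0.1, -4.8, 5.5]
grip_width: 0.0002
grasp_force: 2.9
```

```bash
for i in 1 ; do python3 -m creep '-.001 .003 0 -1 0;0 0 0 0 0' | sed -n 2,4p; done; python3 -m creep '-.001 .003 0 -1 0;0 0 0 0 0' | sed -n 2,4p;python3 -m creep '-.001 .003 0 -1 0;0 0 0 0 0' | sed -n 2,4p
```

```text
tool_pos: [0.4652, 0.1554, 0.1501]
tool_rot: [179.8, 0.1, 10.6]
force: [0.5, -4.3, 4.9]
tool_pos: [0.464, 0.1583, 0.15]
tool_rot: [179.8, 0.1, 9.6]
force: [-1.3, -5.2, 6.6]
tool_pos: [0.4636, 0.159, 0.15]
tool_rot: [179.6, 0.1, 8.6]
force: [-0.7, -9.2, 7.6]
```

```bash
python3 -m creep '-.0005 .003 0 0 0;0 0 0 0 0' | sed -n 2,4p;python3 -m creep '-.0005 .003 0 0 0;0 0 0 0 0;0 0 0 0 0' | sed -n 2,4p
```

```text
tool_pos: [0.4635, 0.1591, 0.15]
tool_rot: [179.4, 0.1, 8.5]
force: [-1.0, -15.5, 10.2]
tool_pos: [0.4635, 0.1592, 0.15]
tool_rot: [179.2, 0.2, 8.3]
force: [0.4, -21.4, 10.6]
```

The lever is on its stop: 21 N and no more motion. I'll back off, lift and check.

```bash
python3 -m creep '0 -.02 0 0 0;0 -.03 0 0 0;0 0 .05 0 0;0 0 .05 0 0;0 0 .05 0 0;0 -.045 .05 0 0;.0 -.045 0 4 0;0 0 0 0 0'; python3 -m creep '0 0 0 0 0;0 0 0 0 0'|sed -n 2p; python3 -c "
from fit import *
print(get_obs()['qpos'])
cv2.imwrite('pics/w3.png',cams.read_camera('wrist')[:,:,::-1])
fit(['wrist'],(.586,.075,.21,0,0));fit(['top','wrist'],(.586,.075,.21,0,0))"
```

```text
time_s: 12.42
tool_pos: [0.4621, 0.0288, 0.3459]
tool_rot: [-180.0, 0.1, 12.3]
force: [-0.2, 0.6, -0.6]
grip_width: 0.0002
grasp_force: 0.0
tool_pos: [0.4619, 0.034, 0.3457]
[ 37.16828821  -6.37740362 -40.229364    94.96562311  -4.14307343
  89.960064   -80.15644306]
wrist standby_axis [ 0.8 -0.1]
wrist running_tip [ 0.  -0.4]
wrist standby_tip [-0.  -0.2]
wrist manifold [-4.8  3.2]
pose [0.5846 0.0753] yaw,run,stby deg [12.2 -1.4  0.9]
running_axis [0.557 0.202 0.166]
standby_axis [ 0.612 -0.052  0.166]
running_tip [0.425 0.177 0.166]
standby_tip [ 0.48  -0.082  0.166]
manifold [0.585 0.075 0.   ]
top running_axis [ -2.  -34.9]
top standby_axis [1.  0.7]
top running_tip [-4.5  0.6]
top standby_tip [ 0.2 -2.8]
top manifold [ 1.  -0.1]
wrist running_axis [1.3 0.4]
wrist standby_axis [-0.4  0.5]
wrist running_tip [ 0.5 -0.7]
wrist standby_tip [-0.2 -1.6]
wrist manifold [-2.8  1.1]
pose [0.5854 0.0756] yaw,run,stby deg [12.5 -1.   0.1]
running_axis [0.557 0.203 0.166]
standby_axis [ 0.613 -0.051  0.166]
running_tip [0.425 0.176 0.166]
standby_tip [ 0.482 -0.081  0.166]
manifold [0.585 0.076 0.   ]
```

View pics/w3.png

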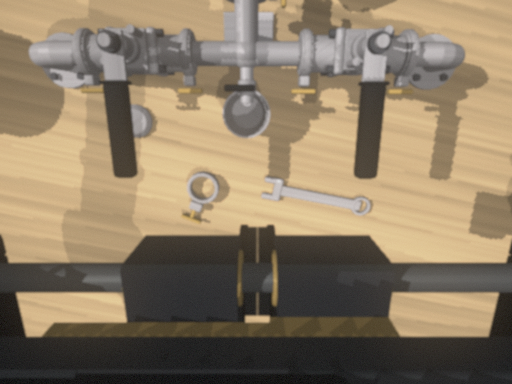

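Both levers now stand square across the pipe, the left from (110,45) to (123,175) and the right from (378,45) to (367,175), with the cup, clamp and spanner undisturbed. Next is the right lever, from its left flank.

```bash
python3 -m creep '.022 -.029 0 0 0;.021 -.029 0 0 0;0 0 -.05 0 0;0 0 -.05 0 0;0 0 -.05 0 0;0 0 -.046 0 0;0 0 0 0 0;0 0 0 0 0'
python3 - <<'E'
from h import *
C=np.array([.613,-.0515])
def f(t,d=.0227,r=.1):
    t=np.radians(t);return C+r*np.array([np.cos(t),np.sin(t)])-d*np.array([-np.sin(t),np.cos(t)])
p=np.array(get_obs()['tool_pos'])[:2]
for t in [-167.8,-160,-152,-144,-136,-130,-126,-122.8]:q=f(t);print(t,np.round(q,4),np.round(q-p,4));p=q
E
```

```text
time_s: 14.62
tool_pos: [0.5064, -0.0256, 0.1518]
tool_rot: [180.0, -0.1, 12.5]
force: [-0.0, -0.4, 0.3]
grip_width: 0.0005
grasp_force: 0.0
-167.8 [ 0.5105 -0.0504] [ 0.004  -0.0248]
-160 [ 0.5113 -0.0644] [ 0.0008 -0.0139]
-152 [ 0.514  -0.0784] [ 0.0028 -0.014 ]
-144 [ 0.5188 -0.0919] [ 0.0047 -0.0135]
-136 [ 0.5253 -0.1046] [ 0.0065 -0.0127]
-130 [ 0.5313 -0.1135] [ 0.006  -0.0089]
-126 [ 0.5359 -0.1191] [ 0.0045 -0.0055]
-122.8 [ 0.5397 -0.1233] [ 0.0039 -0.0042]
```

```bash
python3 -m creep '.004 -.013 0 0 0;0 -.012 0 0 0;.001 -.014 0 8 0;.003 -.014 0 8 0;.0045 -.0135 0 8 0;.0065 -.0125 0 8 0;0 0 0 0 0'; python3 -m creep '.006 -.009 0 6 0;0 0 0 0 0;0 0 0 0 0'; python3 -c "
from fit import *
cv2.imwrite('pics/w4.png',cams.read_camera('wrist')[:,:,::-1])
for n in('standby_tip','standby_axis'):
  for r in finder.tip_of(n,'wrist')[:2]:print(n,r['p'],r['xy'],np.round(onz('wrist',r['xy'],.166),4))"
```

```text
time_s: 15.5
tool_pos: [0.5248, -0.1056, 0.1508]
tool_rot: [180.0, -0.1, 44.4]
force: [-1.1, -0.7, 0.5]
grip_width: 0.0007
grasp_force: 0.2
time_s: 15.88
tool_pos: [0.53, -0.1138, 0.1503]
tool_rot: [180.0, 0.0, 50.4]
force: [-1.9, 2.4, 1.2]
grip_width: 0.0005
grasp_force: 1.2
standby_axis 0.97 [314.4, 34.4] [ 0.6132 -0.0506  0.166 ]
```

View pics/w4.png

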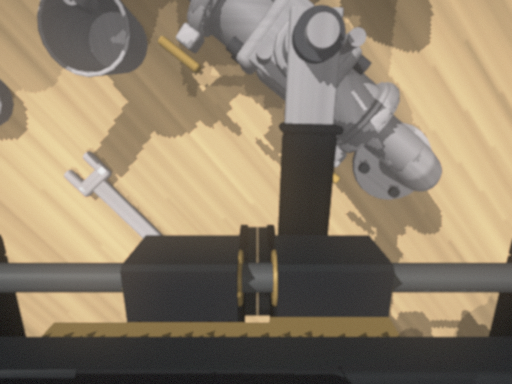

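The right lever runs from (310,125) to (305,235), with the finger against its left side at (258,235). It isn't halfway yet, so I'll measure it.

```bash
cat > ang.py <<'E'
from h import *
im=cams.read_camera('wrist');g=im.max(2)
A=[]
for r in range(145,228,3):
    d=np.where(g[r]<55)[0]; d=d[(d>250)&(d<370)]
    if len(d)>20: A.append(onz('wrist',((d.min()+d.max())/2,r),.174))
A=np.array(A);v=np.polyfit(A[:,1],A[:,0],1) if 1 else 0
t=np.degrees(np.arctan2(-1,-v[0]));print(len(A),A[0],A[-1],'lever dir',t,'open by',t+167.8)
m=A.mean(0)[:2]-np.array([.613,-.051]);t=np.degrees(np.arctan2(m[1],m[0]));print('from axis',t,t+167.8)
E
python3 ang.py
```

```text
2 [ 0.56302835 -0.11438648  0.174     ] [ 0.56141646 -0.11499133  0.174     ] lever dir -159.4316745415242 open by 8.368325458475823
from axis -128.56449120898552 39.235508791014496
```

```bash
python3 -m creep '.0045 -.0055 0 4 0;.004 -.004 0 2 0;0 0 0 0 0;0 0 0 0 0'; python3 -m creep '-.015 .012 0 0 0;-.02 .015 0 0 0;0 0 .05 0 0;0 0 .05 0 0;0 .02 .05 -10 0;-.03 .04 .05 -10 0;-.02 .04 0 -10 0;0 .04 0 -10 0';python3 -m creep '0 0 0 0 0;0 0 0 0 0;0 0 0 0 0'|sed -n 1,4p; python3 -c "
from fit import *
cv2.imwrite('pics/w5.png',cams.read_camera('wrist')[:,:,::-1])
fit(['wrist'],(.585,.0755,.213,0,.8));fit(['top','scene','wrist'],(.585,.0755,.213,0,.8))"
```

```text
time_s: 16.58
tool_pos: [0.5381, -0.1232, 0.1501]
tool_rot: [-180.0, 0.0, 56.5]
force: [-4.0, 1.8, 5.2]
grip_width: 0.0003
grasp_force: 2.6
time_s: 17.58
tool_pos: [0.4572, 0.0398, 0.345]
tool_rot: [179.8, -0.2, 16.1]
force: [0.2, 0.1, -0.1]
grip_width: 0.0002
grasp_force: 0.0
time_s: 17.95
tool_pos: [0.4574, 0.0376, 0.3439]
tool_rot: [-180.0, 0.0, 16.4]
force: [-0.0, -0.6, 0.1]
wrist running_axis [2.2 0.7]
wrist standby_axis [0.2 0.6]
wrist running_tip [ 0.1 -2.7]
wrist standby_tip [-0.8 -2. ]
wrist manifold [-4.2  0.5]
pose [0.5859 0.0753] yaw,run,stby deg [12.6 -0.5 42.4]
running_axis [0.557 0.202 0.166]
standby_axis [ 0.614 -0.052  0.166]
running_tip [0.425 0.174 0.166]
standby_tip [ 0.537 -0.162  0.166]
manifold [0.586 0.075 0.   ]
top running_axis [-2.  -1.8]
top standby_axis [-0.4  3.3]
top running_tip [-4.1  1.5]
top standby_tip [-3.1  1.8]
top manifold [ 1.  -0.9]
scene standby_axis [1.1 0.8]
scene running_tip [1.2 2.3]
scene standby_tip [ 0.6 -2.3]
scene manifold [-0.7 -2. ]
wrist running_axis [2.  0.8]
wrist standby_axis [-0.1 -0.4]
wrist running_tip [ 0.7 -1.6]
wrist standby_tip [ 0.8 -0.3]
wrist manifold [-2.  2.]
pose [0.5853 0.0757] yaw,run,stby deg [12.4 -0.3 42.4]
running_axis [0.557 0.203 0.166]
standby_axis [ 0.613 -0.051  0.166]
running_tip [0.425 0.174 0.166]
standby_tip [ 0.535 -0.162  0.166]
manifold [0.585 0.076 0.   ]
```

View pics/w5.png

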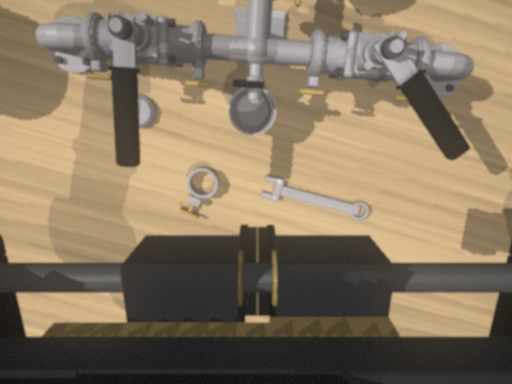

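The left lever still lies square at (125,115) and the right one slants from (395,47) to (455,150), near 45°. To measure the angle between them, I'll find the sleeve axes from their dark pixels.

```bash
cat > ang2.py <<'E'
from h import *
im=cams.read_camera('wrist');g=im.max(2)
def d(box):
    x0,y0,x1,y1=box;m=np.zeros(g.shape,np.uint8);m[y0:y1,x0:x1]=(g[y0:y1,x0:x1]<50)
    n,l,s,c=cv2.connectedComponentsWithStats(m);i=1+np.argmax(s[1:,4]);ys,xs=np.where(l==i)
    P=np.array([onz('wrist',(x,y),.172)[:2] for x,y in zip(xs,ys)]).astype(np.float32)
    (c,w,a)=cv2.minAreaRect(P*1000);v=np.linalg.svd(P-P.mean(0))[2][0] if len(P)<9000 else 0
    v=v if v[0]<0 else -v
    b=cv2.boxPoints((c,w,a));e=b[1]-b[0] if np.linalg.norm(b[1]-b[0])>np.linalg.norm(b[2]-b[1]) else b[2]-b[1];e=e if e[0]<0 else -e
    cc=P.mean(0)
    r=[np.degrees(np.arctan2(q[1],q[0])) for q in(v,e)];print(len(P),np.round(w,1),'centre',np.round(cc,4),'pca,rect',np.round(r,1));return np.array(r)%360
a=d((95,60,165,175));b=d((395,60,480,170));print('between',b-a)
E
python3 ang2.py
```

```text
Traceback (most recent call last):
  File "ang2.py", line 12, in <module>
    a=d((95,60,165,175));b=d((395,60,480,170));print('between',b-a)
  File "ang2.py", line 5, in d
    n,l,s,c=cv2.connectedComponentsWithStats(m);i=1+np.argmax(s[1:,4]);ys,xs=np.where(l==i)
                                                    ~~~~~~~~~^^^^^^^^^
ValueError: attempt to get argmax of an empty sequence
```

```bash
sed -i 's/<50/<TH/; s/np.linalg.svd(P-P.mean(0))\[2\]\[0\] if len(P)<9000 else 0/np.linalg.svd(P-P.mean(0),full_matrices=False)[2][0]/; s/^im=.*/&\nprint(g[110,110:145:3],g[105,415:450:3]);TH=70/' ang2.py; python3 ang2.py
```

```text
[169 165  79  65  65  66  66  66  65  65 123 183] [ 57  62  64  59  63  62  58  57  54  56 110 138]
1452 [72.7 28.2] centre [0.4923 0.1851] pca,rect [-165.1 -167.8]Traceback (most recent call last):
  File "ang2.py", line 13, in <module>
    a=d((95,60,165,175));b=d((395,60,480,170));print('between',b-a)
                           ~^^^^^^^^^^^^^^^^^^
  File "ang2.py", line 7, in d
    P=np.array([onz('wrist',(x,y),.172)[:2] for x,y in zip(xs,ys)]).astype(np.float32)
                ~~~^^^^^^^^^^^^^^^^^^^^
  File "h.py", line 7, in onz
    o,d=ray(c,xy);return o+d*(z-o[2])/d[2]
        ~~~^^^^^^
  File "h.py", line 4, in ray
    k=cams.calibration(c);E=np.array(k["extrinsics"]);R=E[:3,:3];o=-R.T@E[:3,3]
ValueError: time passes only in moves, steps and waits
```

```bash
sed -i "s/TH=70/TH=88;K=cams.calibration('wrist');cams.calibration=lambda c:K/" ang2.py; python3 ang2.py
```

```text
[169 167  76  69  65  67  66  67  65  60 125 181] [ 60  62  58  64  60  62  60  56  54  56 109 137]
2298 [97.6 30.2] centre [0.4781 0.1825] pca,rect [-167.7 -167.8]
2381 [100.4  30.4] centre [ 0.5661 -0.1176] pca,rect [-124.4 -122.3]
between [43.293365 45.485947]
```

Estimates range from 42.4 to 45.5°. I'll look once more with the camera straight above the lever.

```bash
python3 -m creep '.01 -.05 0 0 0;.01 -.05 0 0 0;0 -.05 0 0 0;0 0 0 0 0;0 0 0 0 0;0 0 0 0 0'|sed -n 2,3p; sed -i 's/^a=d.*/b=d((195,50,330,185));print(b-360+167.8)/' ang2.py; python3 ang2.py; python3 -c "
from h import *
cv2.imwrite('pics/w6.png',cams.read_camera('wrist')[:,:,::-1])
for n in('standby_axis','standby_tip'):
  r=finder.tip_of(n,'wrist')[0];print(n,r['p'],r['xy'],np.round(onz('wrist',r['xy'],.170),4))"
```

```text
tool_pos: [0.4774, -0.1092, 0.3444]
tool_rot: [180.0, -0.0, 16.7]
[186 186 187 191 199 185 123  96  97  94  99  95] [196 196 197 198 200 200 201 200 197 191 188 186]
2324 [97.8 29.2] centre [ 0.5668 -0.1194] pca,rect [-124.4 -123. ]
[43.41429 44.83499]
standby_axis 0.84 [240.3, 21.6] [ 0.6132 -0.053   0.17  ]
standby_tip 0.78 [321.5, 133.4] [ 0.5363 -0.1625  0.17  ]
```

View pics/w6.png

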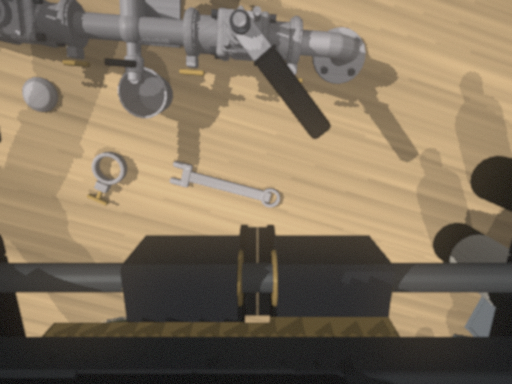

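The lever from (262,55) to (318,130) stands about 43.5° open, which is half open within measuring error. The left valve is shut, the loose things stand where they were, and the robot is clear, so I'll hand it in.

```bash
python3 -c "
from cell import ticket
print(ticket.sign_off())"
```

```text
the job is handed in; nothing more can be done
None
```

I pushed the running (left) valve shut onto its stop, then pushed the standby (right) valve to about 43.5° open by camera (estimates 42.4–45.5°, target 45°), saw none of the loose things in view moved, and handed the job in with the robot clear; the verdict wasn't shown.

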